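# Hang the front-heavy tool tote on its stand

## Task

Pick up the steel tool tote from the bench by its grip bar and hang it on the empty stand: its lip hooked over the top edge of the hanger plate, centred on the plate, with the back of the tote against the plate. The plate is not exactly where it is said to be, so feel for it gently, never pushing hard; let the plate take the weight while you still hold the tote, then let go slowly so that it neither drops nor swings, and leave everything else where it is.

Things in the scene. Friction and masses are not known exactly. Their poses are not given: they have to be found in the camera images.
- tote: Loose steel tool tote standing on the bench. Origin: centre of its underside; x from open front to back plate, z up. Tray 100 (x) x 130 (y) x 70 mm tall, 4 mm walls, with fixed sockets (none above 66 mm), 0.3 to 0.65 kg in all. Its mass is off-centre: some 15 mm to +y of the grip bar, 50 mm in front of the lip. Overall 130 mm tall; a 60 mm wide back plate rises to the lip.
- tote_grip (a point): Centre of the tote's rubber grip bar, the point to hold, within about 10 mm (along x) of straight above the centre of mass; axes as the tote. The bar runs along x from -44 to +52 mm of this point, is 14 mm wide (y) and 16 mm tall (z). This point is 118 mm above the tote's underside.
- tote_lip (a point): Inner corner of the tote's hanging lip, where the flat rear (+x) face of its back meets the lip's underside; axes as the tote. 56 mm in +x and 8 mm in +z of tote_grip; 126 mm above the underside. From here the lip (4 mm thick, 60 mm wide in y, centred) runs 13 mm to +x and turns down 18 mm, leaving an open channel 9 mm wide (x) behind the back plate.
- stand: The empty hanging stand, fixed to the bench. Origin under its column; x points away from its hanging side (which faces the robot), z up. A column 150 mm tall carries an upright steel hanger plate 60 mm wide (y), 6 mm thick (x), 115 mm tall, with a free top edge: behind its upper 40 mm nothing stands within 25 mm.
- stand_edge (a point): Nominal middle of the hanger plate's top front edge, 200 mm above the bench, axes as the stand. The plate is clamped in slotted brackets: its true place is off by up to 8 mm along x and up to 8 mm in height (exact along y), so it must be felt. It is rigid along x, on rubber that gives 1 mm per 8 N downward. Hung well, tote_lip is on the true edge, within the channel's 3 mm play.
- can: Bystander: spray can 66 mm wide, 160 mm tall; origin at its base. Leave it alone.
- jar: Bystander: jar 50 mm wide, 60 mm tall, between the stands; origin at its base. Leave it alone.
- wrench: Bystander: open-ended wrench lying flat; origin at its base. Leave it alone.
- hammer: Bystander: hammer lying flat; origin at its base. Leave it alone.
- mug: Bystander: white mug, 80 mm wide, 90 mm tall; origin at its base. Leave it alone.
- tape_roll: Bystander: roll 100 mm wide, 25 mm tall; origin at its base. Leave it alone.
- full_stand: The other stand, with a like tote already hanging on it; fixed to the bench, origin under its column, x pointing away from the hanging side. The hung tote reaches 120 mm in front (-x) of the origin, 65 mm to either side and 204 mm up. Leave it alone.

How it is judged (in metres and radians):
On the way, in this order (a step that is already met when the one before it is completed fails the run):
1. the tote is lifted clear of the bench (height (world z) of tote_grip above 0.17 m), for 0.1 s.
2. the lip is over the plate and the plate takes weight while the tote is still held (x of tote_lip in the frame of stand_edge between -0.015 and 0.012 m and y of tote_lip in the frame of stand_edge between -0.012 and 0.012 m and z of tote_lip in the frame of stand_edge between -0.011 and 0.011 m and contact force between tote and stand above 1 N and contact force between the fingers and tote above 0.5 N), for 0.2 s.
At the end, for the whole second after the job is handed in: The tote hangs at rest on the empty stand's plate and bears on it: lip corner within 12 mm sideways, 11 mm in height and -15 to +12 mm in depth of the nominal edge, tote upright within 0.12 rad and square to the plate within 0.12 rad (x of tote_lip in the frame of stand_edge between -0.015 and 0.012 m and y of tote_lip in the frame of stand_edge between -0.012 and 0.012 m and z of tote_lip in the frame of stand_edge between -0.011 and 0.011 m and contact force between tote and stand above 1 N and angle between tote_grip's own z axis and vertical below 0.12 rad and angle between the y axis of tote_lip and the y axis of stand_edge, either way round below 0.12 rad and linear speed of tote below 0.02 m/s and angular speed of tote below 0.15 rad/s); the robot touches nothing.
It fails at once if the tote is pushed or dropped hard (over 25 N) on the empty stand (contact force between tote and stand above 25 N).
It fails at once if the tote hits the other stand (contact force between tote and full_stand above 5 N).
It fails at once if the tote drops or swings (faster than 0.15 m/s) with nobody holding it (contact force between the fingers and tote below 0.1 N and linear speed of tote above 0.15 m/s).
It fails at once if a bystander is moved by more than 20 mm (distance of any of can, jar, wrench, hammer, mug, tape_roll from where it was at the start of the episode above 0.02 m).
It also fails if it takes over 61 s, if anything falls off the work surface, if the arm or the gripper's body presses on something with over 40 N, if the wrist force passes 120 N, or if a joint passes its speed limit or range.

## Robot

A 7-joint arm with a two-finger parallel gripper is mounted at the origin on the work surface. World frame = base frame: x ahead of the robot, y to its left, z up, the work surface at z = 0. Lengths are in mm, angles in rad, forces in N, time in s.
With the tool pointing down it reaches from about 425 to 1025 mm from the base axis. Payload 3.6 kg.
Tool frame: the origin (TCP) lies midway between the tips of the shut fingers; the grasp point (between the pads) lies pinch_z behind it (pinch_z is the distance from the TCP to the grasp point, in mm); z points along the fingers, y is the line along which they close (so a half turn about z gives the same grasp; the last joint's range is limited). The gripper opens to 85 mm and grips with 20 to 120 N. Pads are 22 mm wide; open, the fingers measure 114 mm over their backs; the gripper's body (76 mm by 85 mm) begins 54 mm behind the grasp point. The pads swing forward as they close: fully open they stand 13 mm farther back than shut.
Start: joints at [-1.24, 0.591, 0.048, 1.609, -0.033, 0.943, -0.034], TCP at [298.136, 660.867, 231.302] pointing down, gripper open.
Joint ranges: [-2.69, 2.69], [-0.47, 2.24], [-1.27, 1.36], [0.19, 2.51], [-1.53, 4.68], [0.08, 2.07], [-3.09, 3.09]. Speed limits (rad/s): [2.57, 2.57, 3.14, 3.14, 3.14, 3.14, 3.14].

## Interface

Orientations are given as a unit quaternion [w, x, y, z].
In Python, from station import read_state, snapshot, hand_in, spot_in, pinpoint, pinch_z gives the robot as it stands.
- The arm moves only by the tool move_arm, never from a script. Its argument "rows" is a list that holds one entry, the list of rows, each a list of 4 numbers: the shift along the tool's x, y, z in m, then the turn about the tool's z in rad. In form: [[[x, y, z, turn], ...]]. A call has 1 to 8 rows; each row shifts and turns the commanded pose from where the row before left it, along the tool's axes as they then stand; what a row does not reach is not made up. A row lasts 1/10 s, in which the tool goes at most 50 mm and 8.59 degrees, less where a joint would pass 70% of its speed; a pose out of reach is approached as far as the arm can. A call is refused whole if a number of a shift passes 0.05 or a number of a turn 0.15, either way. A call with a gripper value outside its range is refused whole. "gripper" is the opening, from 0 (shut) to 1 (fully open), set as the call begins (left out, the last holds). The fingers move at their own pace and stop on an object; the grip force is fixed at half the most. Time passes only in rows, so rows that do not move let the fingers close. It gives the time, the measured TCP pose, the force, the opening and the grip force at its end, in the units of the state.
- read_state(): the state, without advancing time (a new reading comes with each control period).
- snapshot(name): name is "side" or "top" or "wrist"; returns a dict with "img" (384x512x3 uint8, blue, green, red), "fx", "fy", "cx", "cy" (pixels), "cam_to_world" (4x4, takes a point from camera to world coordinates); the wrist camera has in their place "tool_from_camera" (4x4, takes a point from camera to tool coordinates, whose origin is the TCP and whose axes are the flange's). Camera axes: x right, y down, z forward; pixel columns grow to the right and rows downward; lengths in mm; the calibration is good to about 2 mm. A picture is of the moment at which its call begins: read the wrist's pose just before it. There is no depth.
- hand_in(): hands the job in; it is judged then, once.
Trained networks look in the newest picture that a camera, given by its name, has taken for a name from the list of things; names that differ only in an ending like _2 or _b are one class to them, and where a whole thing is asked for, a point or a joint stands for the part that bears it (a point fixed in the world has none). Each returns a list of dicts, best first, with "p" (0 to 1); they miss things now and then, are a little off and sometimes report something else, mostly with a low value. They report only what shows in the picture. A call takes as long as a camera call.
- spot_in(label, camera): "uv" ([column, row] in pixels, amid what is visible of it).
- pinpoint(label, camera): "uv" ([column, row] in pixels: a listed point, or the origin of a listed thing).
The state is a dict: "clock": time; "qpos": joint angles; "joint_vel": joint speeds; "joint_efforts": joint torques, N m; "eef_pos": TCP position; "tool_rot": TCP orientation; "wrist_force": force on the tool from outside, world axes, zero at the start; "wrist_torque": the same for the moment, N m; "width": opening from 0.0 (shut) to 1.0 (fully open); "grasp_force": force on a finger pad.
Only numpy, scipy, OpenCV 4.12 (cv2) and the standard library are available. Lean on these libraries where they do the work, as an engineer would, in place of code of your own. Each camera call takes 0.05 s, during which the arm holds its last target. There are 200 camera calls.

## Working session

There is one attempt and no reset: what is moved stays moved. The work goes in short steps, Python scripts to look and compute and a tool call to move; the robot and the scene stay as the last step left them, time stands still between calls to the robot, and variables do not carry over. Pictures are saved under pics/ and viewed, at most 11 in all, crops included, and the job is handed in when it is done.

Besides the shell and the picture viewer there is one more tool, called after "Emit:" as a command line: name --argument value ..., lists and objects as JSON in quotes. move_arm: Moves the arm, as the interface text tells. Its arguments: {"type":"object","properties":{"rows":{"type":"array","items":{"type":"array","items":{"type":"array","items":{"type":"number"}}}},"gripper":{"type":"number"}},"required":["rows"]}

```bash
mkdir -p pics; cat > h.py <<'E'
import numpy as np, cv2
from station import *
from scipy.spatial.transform import Rotation as R
def ray(s,uv):
    M=np.array(s["cam_to_world"]); d=M[:3,:3]@[(uv[0]-s["cx"])/s["fx"],(uv[1]-s["cy"])/s["fy"],1]
    return M[:3,3],d
def onz(s,uv,z):
    o,d=ray(s,uv); return o+d*(z-o[2])/d[2]
def tri(rs):
    A=np.zeros((3,3));b=np.zeros(3)
    for o,d in rs:
        d=d/np.linalg.norm(d);P=np.eye(3)-np.outer(d,d);A+=P;b+=P@o
    x=np.linalg.solve(A,b)
    return x,[float(np.linalg.norm(np.cross(x-o,d/np.linalg.norm(d)))) for o,d in rs]
E
python3 - <<'E'
from h import *
st=read_state();print({k:np.round(v,3).tolist() for k,v in st.items()},pinch_z)
S={n:snapshot(n) for n in("side","top")}
for n in S: cv2.imwrite(f"pics/{n}0.png",S[n]["img"]);print(n,np.round(S[n]["cam_to_world"],2).tolist())
for l in["tote","tote_grip","tote_lip","stand","stand_edge","full_stand","can","jar","mug","tape_roll","wrench","hammer"]:
    D={}
    for n in S:
        D[n]=pinpoint(l,n);print(l,n,[(np.round(d["uv"]).tolist(),round(d["p"],2)) for d in D[n][:3]], [np.round(onz(S[n],D[n][0]["uv"],{"tote_grip":118,"tote_lip":126,"stand_edge":200}.get(l,0))).tolist()] if D[n] else "")
    if all(D.values()):print("   tri",[np.round(x,1) for x in tri([ray(S[n],D[n][0]["uv"]) for n in S])])
E
```

```text
{'clock': 0.0, 'qpos': [-1.241, 0.592, 0.048, 1.61, -0.033, 0.943, -0.034], 'joint_vel': [0.002, -0.001, 0.001, 0.0, 0.001, 0.0, 0.0], 'joint_efforts': [-0.001, -54.868, 1.546, -19.813, 0.009, 0.009, -0.0], 'eef_pos': [297.79, 660.133, 230.13], 'tool_rot': [-0.0, 0.21, 0.978, -0.001], 'wrist_force': [-0.406, 0.422, -0.626], 'wrist_torque': [0.022, -0.034, -0.027], 'grasp_force': 0.0, 'width': 0.995} 18.700000000000003
side [[0.94, -0.24, 0.25, 287.46], [-0.35, -0.67, 0.65, -635.11], [0.01, -0.7, -0.71, 827.28], [0.0, 0.0, 0.0, 1.0]]
top [[-0.01, -0.99, 0.16, 340.04], [-1.0, 0.02, 0.01, -12.58], [-0.01, -0.16, -0.99, 1389.35], [0.0, 0.0, 0.0, 1.0]]
tote side [([218.0, 203.0], 0.77)] [[442.0, 132.0, 0.0]]
tote top [([221.0, 235.0], 0.6)] [[436.0, 141.0, 0.0]]
   tri [array([439.9, 142.1, -10.1]), array([3.7, 3.7])]
tote_grip side [([208.0, 173.0], 0.86)] [[427.0, 145.0, 118.0]]
tote_grip top [([216.0, 233.0], 0.97), ([164.0, 254.0], 0.3)] [[432.0, 144.0, 118.0]]
   tri [array([429.3, 144.7, 118.1]), array([2.3, 2.3])]
tote_lip side [([229.0, 176.0], 0.67), ([332.0, 209.0], 0.37)] [[478
[... 1011 characters left out ...]
.96)] [[362.0, 341.0, 0.0]]
mug top [([162.0, 253.0], 0.9)] [[377.0, 340.0, 0.0]]
   tri [array([369.6, 340.9,  -0.5]), array([7.1, 7.1])]
tape_roll side [([338.0, 324.0], 0.9)] [[602.0, -343.0, 0.0]]
tape_roll top [([361.0, 182.0], 0.73)] [[607.0, -340.0, 0.0]]
   tri [array([ 606.6, -340.9,   -7.8]), array([1.6, 1.6])]
wrench side [([238.0, 150.0], 0.47)] [[584.0, 360.0, 0.0]]
wrench top [([158.0, 191.0], 0.75)] [[587.0, 356.0, 0.0]]
   tri [array([584.3, 355.7,   3.7]), array([2.1, 2.1])]
hammer side [([236.0, 150.0], 0.72), ([291.0, 372.0], 0.64)] [[576.0, 365.0, 0.0]]
hammer top [([382.0, 224.0], 0.57)] [[463.0, -400.0, 0.0]]
   tri [array([ 407.5, -254.9,  512.7]), array([10.3, 10.3])]
```

```bash
python3 - <<'E'
import cv2
a=cv2.imread("pics/side0.png")[110:340,150:450]; b=cv2.imread("pics/top0.png")[110:300,140:420]
cv2.imwrite("pics/a.png",cv2.resize(a,None,fx=2.6,fy=2.6,interpolation=2));cv2.imwrite("pics/b.png",cv2.resize(b,None,fx=2.8,fy=2.8,interpolation=2))
E
```

```text
(no output)
```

View pics/a.png

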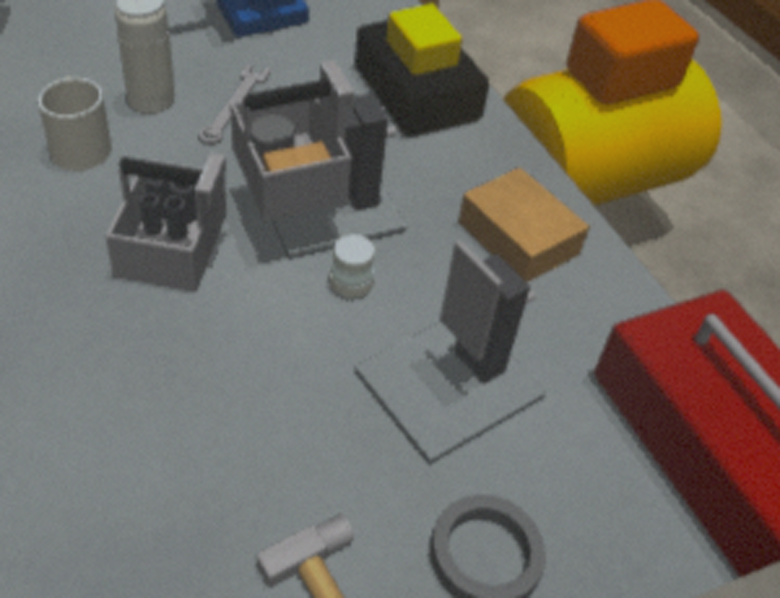

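View pics/b.png

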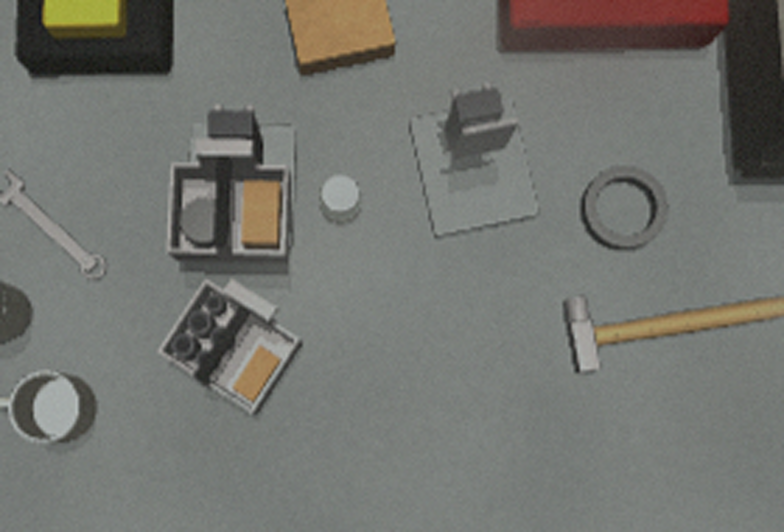

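The side picture shows the tote at about (210,195) with its bar running toward the back right. The empty stand is at about (330,230), and the full stand with its tote is behind the loose tote. In the top picture the tote is yawed by about -0.7 rad and the stand by about +0.23 rad. The networks agree with this, except for the can and the hammer, which don't matter here.

Emit:
move_arm --rows '[[[-0.027,-0.035,0,0],[-0.027,-0.035,0,0],[-0.027,-0.035,0,0],[-0.027,-0.035,0,0],[-0.027,-0.035,0,0],[-0.027,-0.035,0,0]]]' --gripper 1

```text
clock: 1.9
eef_pos: [359.8, 401.2, 231.6]
tool_rot: [0.0, 0.21, 0.978, 0.0]
wrist_force: [0.7, -0.3, 0.4]
width: 1.002
grasp_force: 0.0
```

Emit:
move_arm --rows '[[[-0.027,-0.035,0,0],[-0.027,-0.035,0,0],[-0.027,-0.035,0,0],[-0.027,-0.035,0,0],[-0.027,-0.035,0,0],[-0.027,-0.035,0,0],[0,0,-0.04,0.14],[0,0,-0.04,0.14]]]'

```text
clock: 2.7
eef_pos: [420.4, 142.0, 311.6]
tool_rot: [-0.001, 0.35, 0.937, -0.001]
wrist_force: [0.8, 0.4, 0.4]
width: 1.003
grasp_force: 0.0
```

Emit:
move_arm --rows '[[[0,0,0,0],[0,0,0,0],[0,0,0,0]]]'

```text
clock: 3.0
eef_pos: [419.9, 144.7, 310.5]
tool_rot: [-0.001, 0.344, 0.939, -0.001]
wrist_force: [0.5, -0.6, 0.3]
width: 0.998
grasp_force: 0.0
```

```bash
cat >> h.py <<'E'
def wsnap():
    st=read_state(); s=snapshot("wrist"); q=st["tool_rot"]; T=np.eye(4)
    T[:3,:3]=R.from_quat([q[1],q[2],q[3],q[0]]).as_matrix(); T[:3,3]=st["eef_pos"]
    s["cam_to_world"]=T@np.array(s["tool_from_camera"]); return st,s
def tool(st): # yaw of tool x axis
    q=st["tool_rot"];return R.from_quat([q[1],q[2],q[3],q[0]]).as_matrix()
E
python3 - <<'E'
from h import *
st,s=wsnap();M=tool(st);print(st["clock"],st["eef_pos"],M.round(3).tolist(),np.round(st["qpos"],2),st["wrist_force"])
print(np.round(s["tool_from_camera"],2).tolist(),s["fx"])
cv2.imwrite("pics/w1.png",s["img"])
for l,z in[("tote",0),("tote_grip",118),("tote_lip",126)]:
    print(l,[(np.round(d["uv"]).tolist(),round(d["p"],2),onz(s,d["uv"],z).round(1).tolist()) for d in pinpoint(l,"wrist")[:2]])
E
```

```text
3.0 [419.89383076 144.73376309 310.48615882] [[-0.763, 0.646, -0.002], [0.646, 0.763, -0.001], [0.001, -0.002, -1.0]] [-0.61  0.13  0.2   2.13 -0.03  0.89  0.48] [ 0.51663715 -0.59286651  0.34436022]
[[-0.0, -0.97, -0.26, 63.97], [1.0, -0.0, -0.0, 0.14], [0.0, -0.26, 0.97, -142.63], [0.0, 0.0, 0.0, 1.0]] 290.5604543661504
tote [([258.0, 171.0], 0.85, [435.0, 134.3, 0.0])]
tote_grip [([258.0, 190.0], 0.85, [436.1, 133.4, 118.0]), ([257.0, 172.0], 0.31, [419.1, 146.4, 118.0])]
tote_lip [([264.0, 229.0], 0.89, [476.2, 108.3, 126.0])]
```

View pics/w1.png

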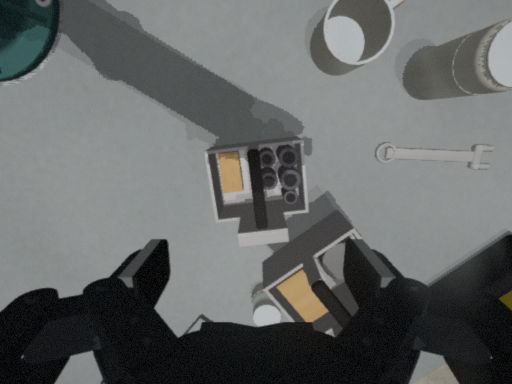

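The wrist picture shows the tote with its bar running from (254,150) to (262,228), the lip at about y=235, and the fingers clear of it. The tray rim corners are near (207,153), (302,139), (308,209) and (218,221).

```bash
python3 - <<'E'
from h import *
st,s=wsnap()
g=cv2.cvtColor(s["img"],cv2.COLOR_BGR2GRAY)
rows=[];
for r in range(152,228,3):
    seg=g[r,240:276].astype(int);m=np.where(seg<40)[0]
    m=m[(abs(m+240-(254+8*(r-150)/78))<7)]
    if len(m)>3: rows.append((r,m.mean()+240,len(m)))
rows=np.array(rows);print(rows.round(1).tolist())
w=np.array([onz(s,(c,r),126)[:2] for r,c,_ in rows])
vx,vy,x0,y0=cv2.fitLine(w.astype(np.float32),cv2.DIST_HUBER,0,.01,.01).ravel()
if vx<0:vx,vy=-vx,-vy
print("bar yaw",np.arctan2(vy,vx),"line",x0,y0)
for n,p,z in[("bar front",(254,149),126),("bar back",(262,228),126),("lipL",(237,234),130),("lipR",(287,229),130),("lipL2",(239,244),130),("lipR2",(289,240),130)]: print(n,onz(s,p,z).round(1))
c=np.array([onz(s,p,70)[:2] for p in[(207,153),(302,139),(308,209),(218,221)]]);print(c.round(1).tolist(),c.mean(0),np.arctan2(*(c[2]+c[3]-c[0]-c[1])[::-1]),np.linalg.norm(c-np.roll(c,1,0),axis=1))
G=np.array([x0,y0]);
for n in("side","top"):
    S=snapshot(n)
    for l,z in(("tote_grip",118),("tote_lip",126),("stand_edge",200),("stand",0)): print(n,l,[(round(d["p"],2),onz(S,d["uv"],z).round(1).tolist()) for d in pinpoint(l,n)[:1]])
E
```

```text
[[152.0, 254.0, 13.0], [155.0, 253.5, 12.0], [158.0, 253.5, 12.0], [161.0, 254.0, 11.0], [164.0, 254.5, 12.0], [167.0, 255.0, 11.0], [170.0, 257.0, 13.0], [173.0, 257.0, 13.0], [176.0, 256.0, 11.0], [179.0, 256.5, 10.0], [182.0, 257.0, 11.0], [185.0, 257.0, 11.0], [188.0, 257.5, 10.0], [191.0, 257.5, 10.0], [194.0, 257.6, 5.0], [203.0, 260.3, 7.0]]
bar yaw -0.5909761 line 415.34503 147.007
bar front [395.5 161.7 126. ]
bar back [473.5 107.9 126. ]
lipL [458.8  81.2 130. ]
lipR [492.4 130.7 130. ]
lipL2 [470.1  74.5 130. ]
lipR2 [505.  123.7 130. ]
[[363.7, 107.0], [430.1, 213.3], [510.5, 161.0], [443.2, 54.2]] [436.87601354 133.86836608] -0.5808592063826223 [ 95.39311186 125.32724922  95.93609472 126.21223374]
side tote_grip [(0.79, [430.5, 140.1, 118.0])]
side tote_lip [(0.68, [474.9, 111.5, 126.0])]
side stand_edge [(0.73, [648.8, -161.6, 200.0])]
side stand [(0.88, [669.3, -153.4, 0.0])]
top tote_grip [(0.91, [432.0, 143.5, 118.0])]
top tote_lip [(0.87, [477.9, 103.8, 126.0])]
top stand_edge [(0.92, [648.1, -169.3, 200.0])]
top stand [(0.95, [666.4, -167.2, 0.0])]
```

Emit:
move_arm --rows '[[[-0.013,0.001,0.04,0],[0,0,0.04,-0.11],[0,0,0.04,0],[0,0,0.03,0],[0,0,0,0],[0,0,0,0]]]'

```text
clock: 4.35
eef_pos: [431.6, 137.1, 161.5]
tool_rot: [-0.0, 0.293, 0.956, -0.0]
wrist_force: [0.3, 0.3, -0.2]
width: 0.999
grasp_force: 0.0
```

```bash
python3 - <<'E'
from h import *
st,s=wsnap();M=tool(st);print(st["clock"],st["eef_pos"],np.arctan2(M[1,0],M[0,0]),st["wrist_force"])
cv2.imwrite("pics/w2.png",s["img"])
for l,z in[("tote_grip",118),("tote_lip",126)]:
    print(l,[(np.round(d["uv"]).tolist(),round(d["p"],2),onz(s,d["uv"],z).round(1).tolist()) for d in pinpoint(l,"wrist")[:2]])
E
```

```text
4.35 [431.5572007  137.10711065 161.5265508 ] 2.547629482320012 [ 0.32138968  0.33586444 -0.2435935 ]
tote_grip [([253.0, 218.0], 0.59, [432.0, 133.7, 118.0])]
tote_lip [([255.0, 293.0], 0.87, [476.3, 105.3, 126.0])]
```

View pics/w2.png

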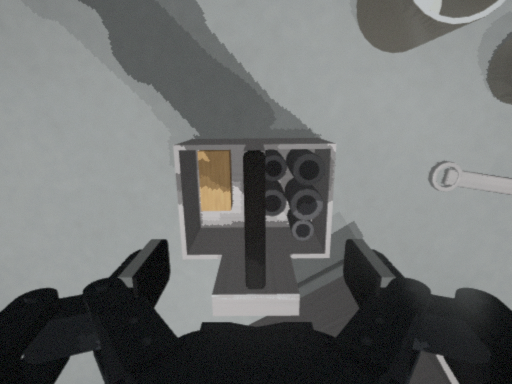

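The bar is centred between the fingers at column 255, straight up the picture from row 151 to row 288. The lip is at row 293, so the alignment is good. I'll go down and grip.

Emit:
move_arm --rows '[[[0.001,0,0.03,0],[0,0,0.022,0],[0,0,0.01,0],[0,0,0,0],[0,0,0,0]]]'

```text
clock: 5.0
eef_pos: [431.3, 138.0, 100.2]
tool_rot: [0.001, 0.293, 0.956, 0.001]
wrist_force: [1.6, 0.9, 0.6]
width: 1.004
grasp_force: 0.0
```

Emit:
move_arm --rows '[[[0,0,0,0],[0,0,0,0],[0,0,0,0],[0,0,0,0],[0,0,0,0],[0,0,0,0],[0,0,0,0],[0,0,0,0]]]' --gripper 0

```text
clock: 5.8
eef_pos: [430.0, 137.4, 99.3]
tool_rot: [-0.0, 0.293, 0.956, -0.0]
wrist_force: [-1.0, -1.4, 3.0]
width: 0.154
grasp_force: 61.3
```

Emit:
move_arm --rows '[[[0,0,0,0],[0,0,0,0],[0,0,-0.004,0],[0,0,-0.006,0],[0,0,-0.01,0],[0,0,0,0],[0,0,0,0],[0,0,0,0]]]'

```text
clock: 6.6
eef_pos: [430.4, 137.7, 119.3]
tool_rot: [0.0, 0.293, 0.956, 0.0]
wrist_force: [0.2, 0.2, -3.5]
width: 0.153
grasp_force: 60.5
```

Emit:
move_arm --rows '[[[0,0,-0.01,0],[0,0,-0.02,0],[0,0,-0.025,0],[0,0,-0.025,0],[0,0,-0.025,0],[0,0,-0.015,0],[0,0,-0.01,0],[0,0,0,0]]]'

```text
clock: 7.4
eef_pos: [431.0, 137.9, 250.5]
tool_rot: [0.001, 0.293, 0.956, 0.001]
wrist_force: [0.5, 0.0, -3.8]
width: 0.154
grasp_force: 60.5
```

Emit:
move_arm --rows '[[[-0.006,-0.008,0,0],[-0.011,-0.017,0,0],[-0.017,-0.025,0,0],[-0.017,-0.025,0,0],[-0.017,-0.025,0,0],[-0.017,-0.025,0,0],[-0.028,-0.01,0,0],[-0.028,-0.01,0,0]]]'

```text
clock: 8.2
eef_pos: [464.7, -63.4, 248.0]
tool_rot: [-0.002, 0.293, 0.956, -0.001]
wrist_force: [0.8, 0.9, -3.0]
width: 0.15
grasp_force: 60.5
```

Emit:
move_arm --rows '[[[-0.028,-0.01,0,0],[-0.028,-0.01,0,0],[-0.028,-0.01,0,0],[-0.028,-0.01,0,0],[-0.015,-0.005,0,0],[0,0,0,0],[0,0,0,0]]]'

```text
clock: 8.9
eef_pos: [544.8, -169.0, 248.2]
tool_rot: [-0.002, 0.293, 0.956, 0.0]
wrist_force: [-0.4, 0.1, -3.1]
width: 0.156
grasp_force: 60.5
```

```bash
python3 - <<'E'
from h import *
st=read_state();print({k:np.round(st[k],2).tolist() for k in("clock","eef_pos","qpos","wrist_force","wrist_torque","grasp_force")})
a=cv2.imread("pics/side0.png");b=cv2.imread("pics/top0.png")
cv2.imwrite("pics/c.png",np.hstack([cv2.resize(a[195:295,280:365],(680,800))[:600] if 0 else cv2.resize(a[195:292,282:364],(400,473),interpolation=2),cv2.resize(b[130:200,280:340],(400,473),interpolation=2)]))
s=snapshot("top");f=lambda u,v,z:onz(s,(u,v),z).round(1)
for p,z in[((286.8,151.8),6),((295.7,194.3),6),((332.1,185.7),6),((305.4,158.2),200),((324.6,153.6),200)]:print(p,f(*p,z))
E
```

```text
{'clock': 8.9, 'eef_pos': [544.82, -168.99, 248.16], 'qpos': [-0.02, 0.39, 0.32, 1.95, -0.16, 0.82, 1.37], 'wrist_force': [-0.43, 0.06, -3.09], 'wrist_torque': [-0.01, 0.09, -0.01], 'grasp_force': 60.49}
(286.8, 151.8) [717.7 -87.2   6. ]
(295.7, 194.3) [ 568.4 -113.9    6. ]
(332.1, 185.7) [ 596.  -238.5    6. ]
(305.4, 158.2) [ 644.2 -131.3  200. ]
(324.6, 153.6) [ 657.2 -188.6  200. ]
```

View pics/c.png

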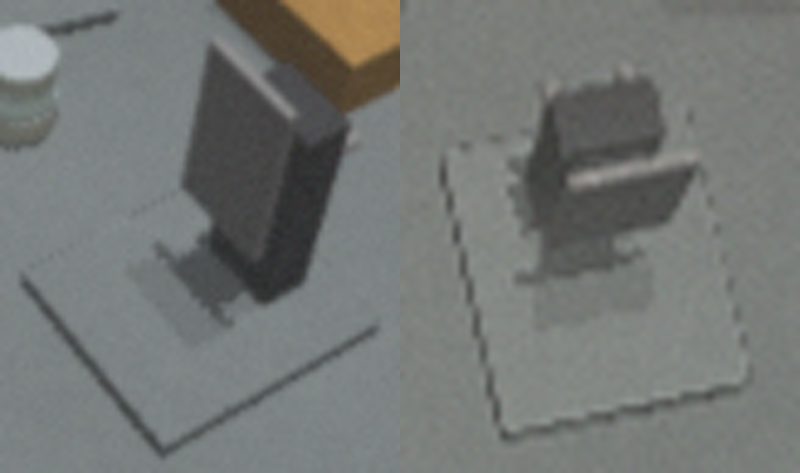

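The left half of the picture is the side view and the right half is the top view. In the top view the plate's front edge runs from (305.2,158.1) to (324.7,154.1) in full-image pixels, which gives a stand yaw of about 0.21 to 0.22 and a midpoint near (650,-162). I'll turn to match and look with the wrist camera.

Emit:
move_arm --rows '[[[0,0,0,-0.134],[0,0,0,-0.134],[0,0,0,-0.134],[0,0,0,-0.134],[0,0,0,-0.134],[0,0,0,-0.134],[0,0,0,0],[0,0,0,0]]]'

```text
clock: 9.75
eef_pos: [545.6, -168.7, 249.2]
tool_rot: [-0.0, -0.104, 0.995, 0.0]
wrist_force: [0.2, 0.3, -2.5]
width: 0.149
grasp_force: 60.5
```

```bash
python3 - <<'E'
from h import *
st,s=wsnap();M=tool(st);print({k:np.round(st[k],2).tolist() for k in("clock","eef_pos","qpos","wrist_force","wrist_torque")},np.arctan2(M[1,0],M[0,0]))
cv2.imwrite("pics/w3.png",s["img"])
for l,z in[("tote_grip",266.7),("tote_lip",274.7),("stand_edge",200),("stand",0)]:
    print(l,[(np.round(d["uv"]).tolist(),round(d["p"],2),onz(s,d["uv"],z).round(1).tolist()) for d in pinpoint(l,"wrist")[:2]])
E
```

```text
{'clock': 9.75, 'eef_pos': [545.64, -168.66, 249.25], 'qpos': [0.13, 0.38, 0.11, 1.95, -0.06, 0.82, 2.06], 'wrist_force': [0.2, 0.33, -2.54], 'wrist_torque': [-0.07, -0.04, -0.03]} -2.9328845114280235
tote_grip [([256.0, 262.0], 0.64, [547.9, -169.7, 266.7])]
tote_lip []
stand_edge []
stand []
```

View pics/w3.png

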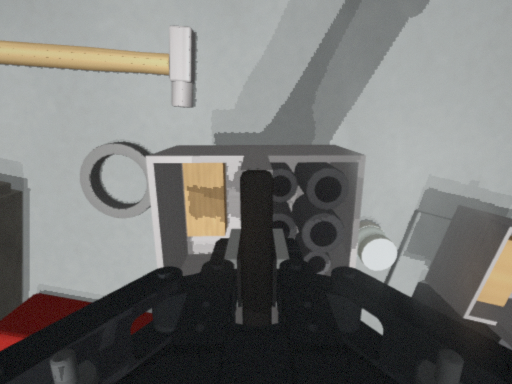

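The wrist camera sees the tote level and held straight in the grip (bar at column 256), but the stand is hidden behind the gripper. The fixed cameras will have to do for lateral alignment.

Emit:
move_arm --rows '[[[0,-0.008,0.01,0],[0,-0.008,0.02,0],[0,0,0.02,0],[0,0,0.02,0],[0,0,0.006,0],[-0.006,0,0,0],[-0.008,0,0,0],[0,0,0,0]]]'

```text
clock: 10.8
eef_pos: [566.8, -182.1, 174.7]
tool_rot: [0.003, -0.106, 0.994, -0.001]
wrist_force: [0.1, -0.2, -3.5]
width: 0.153
grasp_force: 60.5
```

```bash
python3 - <<'E'
from h import *
st=read_state();M=tool(st);print({k:np.round(st[k],2).tolist() for k in("clock","eef_pos","wrist_force","wrist_torque")},np.arctan2(M[1,0],M[0,0]))
xs=-M[:,0]; print("lip expected",(np.array(st["eef_pos"])+[0,0,26.7]+56*xs).round(1))
I=[]
for n,(u,v,w,h) in(("side",(285,190,75,70)),("top",(280,130,75,70))):
    s=snapshot(n); I.append(cv2.resize(s["img"][v:v+h,u:u+w],(400,373),interpolation=2))
    for l,z in(("tote_grip",192),("tote_lip",200),("stand_edge",200)):
        print(n,l,[(round(d["p"],2),np.round(d["uv"]).tolist(),onz(s,d["uv"],z).round(1).tolist()) for d in pinpoint(l,n)[:3]])
cv2.imwrite("pics/d.png",np.hstack(I))
E
```

```text
{'clock': 10.8, 'eef_pos': [566.8, -182.13, 174.69], 'wrist_force': [0.09, -0.25, -3.46], 'wrist_torque': [-0.04, -0.08, 0.01]} -2.9300604543291624
lip expected [ 621.5 -170.4  201.7]
side tote_grip [(0.96, [302.0, 227.0], [563.7, -183.6, 192.0]), (0.31, [336.0, 324.0], [524.6, -409.6, 192.0])]
side tote_lip [(0.89, [322.0, 213.0], [622.4, -165.9, 200.0]), (0.17, [332.0, 211.0], [645.8, -169.2, 200.0])]
side stand_edge [(0.81, [328.0, 208.0], [641.9, -158.4, 200.0]), (0.2, [236.0, 148.0], [509.2, 130.9, 200.0])]
top tote_grip [(0.89, [321.0, 187.0], [557.3, -176.5, 192.0])]
top tote_lip [(0.64, [319.0, 165.0], [622.9, -171.6, 200.0])]
top stand_edge [(0.77, [317.0, 153.0], [659.8, -166.1, 200.0]), (0.53, [224.0, 173.0], [603.2, 110.3, 200.0])]
```

View pics/d.png

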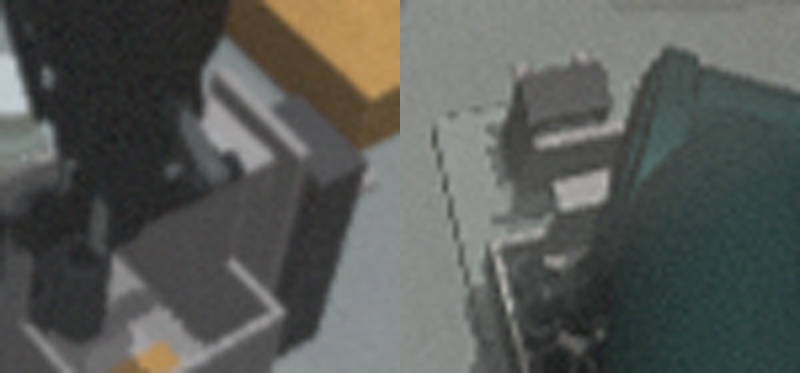

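The left half is the side view and the right half is the top view. In the top view the plate's left end is at about (305.7,157.8) and the lip's left end is at about (308.7,164). The lip sits roughly 4 mm too far to -y and about 30 mm in front of the plate. I'll correct by 3 mm and then feel along x.

Emit:
move_arm --rows '[[[-0.004,0.003,0,0],[-0.004,0,0,0],[0,0,0,0],[0,0,0,0],[0,0,0,0]]]'

```text
clock: 11.7
eef_pos: [570.4, -177.9, 173.2]
tool_rot: [-0.0, -0.105, 0.994, -0.0]
wrist_force: [0.4, -0.2, -4.7]
width: 0.154
grasp_force: 60.5
```

Emit:
move_arm --rows '[[[-0.001,0,0,0],[-0.001,0,0,0],[0,0,0,0],[0,0,0,0]]]'

```text
clock: 12.1
eef_pos: [572.5, -177.4, 173.3]
tool_rot: [-0.0, -0.105, 0.994, -0.0]
wrist_force: [-0.2, -0.4, -4.9]
width: 0.154
grasp_force: 60.5
```

Emit:
move_arm --rows '[[[-0.001,0,0,0],[-0.001,0,0,0],[0,0,0,0],[0,0,0,0]]]'

```text
clock: 12.5
eef_pos: [574.5, -177.0, 173.3]
tool_rot: [0.0, -0.105, 0.994, 0.0]
wrist_force: [-0.4, -0.8, -5.4]
width: 0.156
grasp_force: 60.5
```

Emit:
move_arm --rows '[[[-0.001,0,0,0],[-0.001,0,0,0],[0,0,0,0],[0,0,0,0]]]'

```text
clock: 12.9
eef_pos: [576.5, -176.6, 173.3]
tool_rot: [0.0, -0.105, 0.994, -0.0]
wrist_force: [0.4, 0.2, -3.8]
width: 0.148
grasp_force: 60.5
```

Emit:
move_arm --rows '[[[-0.001,0,0,0],[-0.001,0,0,0],[0,0,0,0],[0,0,0,0]]]'

```text
clock: 13.3
eef_pos: [578.4, -176.1, 173.3]
tool_rot: [0.0, -0.105, 0.994, -0.0]
wrist_force: [0.0, -0.8, -3.0]
width: 0.151
grasp_force: 60.5
```

Emit:
move_arm --rows '[[[-0.001,0,0,0],[0,0,0,0],[0,0,0,0],[0,0,0,0]]]'

```text
clock: 13.7
eef_pos: [579.3, -175.9, 173.3]
tool_rot: [-0.0, -0.105, 0.994, 0.0]
wrist_force: [-1.3, 0.0, -3.4]
width: 0.151
grasp_force: 60.5
```

Emit:
move_arm --rows '[[[-0.001,0,0,0],[0,0,0,0],[0,0,0,0],[0,0,0,0]]]'

```text
clock: 14.1
eef_pos: [580.3, -175.8, 173.3]
tool_rot: [0.0, -0.105, 0.994, -0.0]
wrist_force: [-0.4, 0.6, -3.3]
width: 0.151
grasp_force: 60.5
```

Emit:
move_arm --rows '[[[-0.0005,0,0,0],[0,0,0,0],[0,0,0,0],[0,0,0,0]]]'

```text
clock: 14.5
eef_pos: [580.8, -175.6, 173.3]
tool_rot: [-0.0, -0.105, 0.994, 0.0]
wrist_force: [-0.6, -0.2, -4.0]
width: 0.152
grasp_force: 60.5
```

Emit:
move_arm --rows '[[[-0.001,0,0,0],[0,0,0,0],[0,0,0,0],[0,0,0,0]]]'

```text
clock: 14.9
eef_pos: [581.8, -175.4, 173.3]
tool_rot: [-0.0, -0.105, 0.994, -0.0]
wrist_force: [0.3, 0.4, -4.4]
width: 0.152
grasp_force: 60.5
```

Emit:
move_arm --rows '[[[-0.001,0,0,0],[0,0,0,0],[0,0,0,0],[0,0,0,0]]]'

```text
clock: 15.3
eef_pos: [582.8, -175.2, 173.3]
tool_rot: [-0.0, -0.105, 0.994, -0.0]
wrist_force: [-0.3, -0.2, -3.3]
width: 0.148
grasp_force: 60.5
```

Emit:
move_arm --rows '[[[-0.001,0,0,0],[0,0,0,0],[0,0,0,0],[0,0,0,0]]]'

```text
clock: 15.7
eef_pos: [583.7, -175.0, 173.3]
tool_rot: [-0.0, -0.105, 0.994, -0.0]
wrist_force: [-0.6, -0.1, -4.1]
width: 0.154
grasp_force: 60.5
```

Emit:
move_arm --rows '[[[-0.001,0,0,0],[0,0,0,0],[0,0,0,0],[0,0,0,0]]]'

```text
clock: 16.1
eef_pos: [584.4, -174.9, 173.2]
tool_rot: [-0.0, -0.105, 0.994, 0.0]
wrist_force: [-0.9, -0.1, -3.3]
width: 0.15
grasp_force: 60.5
```

Emit:
move_arm --rows '[[[-0.001,0,0,0],[0,0,0,0],[0,0,0,0],[0,0,0,0]]]'

```text
clock: 16.5
eef_pos: [584.5, -174.7, 173.1]
tool_rot: [-0.001, -0.105, 0.995, 0.0]
wrist_force: [-4.2, -0.6, -2.6]
width: 0.15
grasp_force: 60.7
```

```bash
python3 -c "
from h import *
F=[]
for i in range(4):
    snapshot('top');st=read_state();F.append(np.r_[st['eef_pos'],st['wrist_force']])
print(np.mean(F,0).round(2),st['clock'])"
```

```text
[ 5.8455e+02 -1.7472e+02  1.7303e+02 -5.2500e+00 -2.0000e-02 -2.6100e+00] 16.7
```

Contact is at TCP x of about 584.4, with roughly 5 N. Next I'll back off, rise, advance to 11.5 mm past the contact point, and then come down gently.

Emit:
move_arm --rows '[[[0.0025,0,0,0],[0.002,0,0,0],[0,0,-0.01,0],[0,0,-0.015,0],[0,0,-0.01,0],[0,0,0,0],[0,0,0,0]]]'

```text
clock: 17.4
eef_pos: [581.8, -175.5, 208.8]
tool_rot: [0.001, -0.105, 0.994, -0.0]
wrist_force: [-0.0, 0.3, -4.0]
width: 0.148
grasp_force: 60.5
```

Emit:
move_arm --rows '[[[-0.004,0,0,0],[-0.006,0,0,0],[-0.004,0,0,0],[0,0,0,0],[0,0,0,0],[0,0,0,0]]]'

```text
clock: 18.0
eef_pos: [594.7, -172.8, 208.1]
tool_rot: [-0.0, -0.105, 0.994, 0.0]
wrist_force: [-0.4, -0.3, -3.7]
width: 0.151
grasp_force: 60.5
```

```bash
python3 -c "
from h import *
F=[];I=[]
for i in range(4):
    s=snapshot(['side','top'][i%2]);st=read_state();F.append(np.r_[st['eef_pos'],st['wrist_force']]); u,v=[(285,190),(280,130)][i%2]; I.append(cv2.resize(s['img'][v:v+70,u:u+75],(400,373),interpolation=2))
M=tool(st);print(np.mean(F,0).round(2),st['clock'],np.arctan2(M[1,0],M[0,0]))
cv2.imwrite('pics/e.png',np.hstack(I[:2]))"
```

```text
[ 5.9474e+02 -1.7274e+02  2.0826e+02  2.4000e-01  2.0000e-02 -4.0400e+00] 18.2 -2.9315198331315306
```

View pics/e.png

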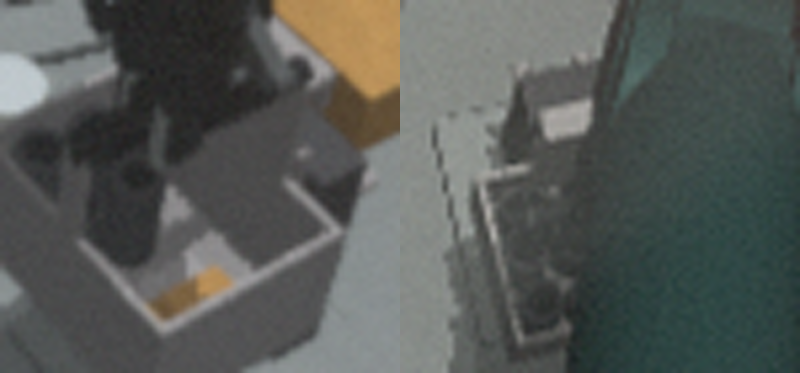

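The lip is over the plate, with its left end at about (306.4,151), matching the plate's end to about 2 mm. I'll advance 1 mm more and descend while watching the force.

Emit:
move_arm --rows '[[[-0.001,-0.001,0.003,0],[0,0,0.003,0],[0,0,0.002,0],[0,0,0,0],[0,0,0,0]]]'

```text
clock: 18.7
eef_pos: [596.1, -173.4, 200.2]
tool_rot: [-0.0, -0.105, 0.994, 0.0]
wrist_force: [-0.4, -0.3, -3.1]
width: 0.153
grasp_force: 60.5
```

Emit:
move_arm --rows '[[[0,0,0.002,0],[0,0,0,0],[0,0,0,0]]]'

```text
clock: 19.0
eef_pos: [596.2, -173.4, 198.3]
tool_rot: [-0.0, -0.105, 0.994, 0.0]
wrist_force: [0.1, -0.1, -4.3]
width: 0.149
grasp_force: 60.5
```

Emit:
move_arm --rows '[[[0,0,0.002,0],[0,0,0,0],[0,0,0,0]]]'

```text
clock: 19.3
eef_pos: [596.1, -173.4, 196.2]
tool_rot: [-0.0, -0.105, 0.994, 0.0]
wrist_force: [-1.0, -0.3, -3.5]
width: 0.155
grasp_force: 60.5
```

Emit:
move_arm --rows '[[[0,0,0.001,0],[0,0,0,0],[0,0,0,0]]]'

```text
clock: 19.6
eef_pos: [596.2, -173.4, 195.3]
tool_rot: [-0.0, -0.105, 0.994, -0.0]
wrist_force: [-0.5, 1.3, -2.7]
width: 0.152
grasp_force: 60.5
```

Emit:
move_arm --rows '[[[0,0,0.002,0],[0,0,0,0],[0,0,0,0]]]'

```text
clock: 19.9
eef_pos: [596.1, -173.4, 193.2]
tool_rot: [-0.0, -0.105, 0.994, 0.0]
wrist_force: [0.5, 0.2, -3.2]
width: 0.152
grasp_force: 60.5
```

Emit:
move_arm --rows '[[[0,0,0.001,0],[0,0,0,0],[0,0,0,0]]]'

```text
clock: 20.2
eef_pos: [596.2, -173.4, 192.3]
tool_rot: [-0.0, -0.105, 0.994, 0.0]
wrist_force: [-0.1, -0.4, -3.9]
width: 0.152
grasp_force: 60.5
```

Emit:
move_arm --rows '[[[0,0,0.002,0],[0,0,0,0],[0,0,0,0]]]'

```text
clock: 20.5
eef_pos: [596.1, -173.4, 190.2]
tool_rot: [-0.0, -0.105, 0.994, 0.0]
wrist_force: [-0.3, 0.6, -3.6]
width: 0.155
grasp_force: 60.5
```

Emit:
move_arm --rows '[[[0,0,0.001,0],[0,0,0,0],[0,0,0,0]]]'

```text
clock: 20.8
eef_pos: [596.2, -173.4, 189.3]
tool_rot: [-0.0, -0.105, 0.994, 0.0]
wrist_force: [0.3, -0.5, -3.4]
width: 0.155
grasp_force: 60.5
```

Emit:
move_arm --rows '[[[0,0,0.002,0],[0,0,0,0],[0,0,0,0]]]'

```text
clock: 21.1
eef_pos: [596.1, -173.4, 187.2]
tool_rot: [-0.0, -0.105, 0.994, 0.0]
wrist_force: [0.2, -0.9, -4.9]
width: 0.155
grasp_force: 60.5
```

Emit:
move_arm --rows '[[[0,0,0.001,0],[0,0,0,0],[0,0,0,0]]]'

```text
clock: 21.4
eef_pos: [596.2, -173.4, 186.3]
tool_rot: [-0.0, -0.105, 0.994, -0.0]
wrist_force: [0.4, 0.1, -3.5]
width: 0.147
grasp_force: 60.5
```

Emit:
move_arm --rows '[[[0,0,0.002,0],[0,0,0,0],[0,0,0,0]]]'

```text
clock: 21.7
eef_pos: [596.1, -173.4, 184.2]
tool_rot: [-0.0, -0.105, 0.994, 0.0]
wrist_force: [-0.4, -0.3, -3.3]
width: 0.151
grasp_force: 60.5
```

Emit:
move_arm --rows '[[[0,0,0.001,0],[0,0,0,0],[0,0,0,0]]]'

```text
clock: 22.0
eef_pos: [596.2, -173.4, 183.3]
tool_rot: [0.0, -0.105, 0.994, -0.0]
wrist_force: [-0.1, -0.2, -3.9]
width: 0.151
grasp_force: 60.5
```

Emit:
move_arm --rows '[[[0,0,0.002,0],[0,0,0,0],[0,0,0,0]]]'

```text
clock: 22.3
eef_pos: [596.1, -173.4, 181.2]
tool_rot: [-0.0, -0.105, 0.994, 0.0]
wrist_force: [-0.7, 0.4, -3.6]
width: 0.155
grasp_force: 60.5
```

Emit:
move_arm --rows '[[[0,0,0.001,0],[0,0,0,0],[0,0,0,0]]]'

```text
clock: 22.6
eef_pos: [596.2, -173.4, 180.3]
tool_rot: [-0.0, -0.105, 0.994, 0.0]
wrist_force: [0.6, -0.5, -4.1]
width: 0.152
grasp_force: 60.5
```

The hook has passed behind the plate: the TCP is at 180, below the range where the hook could catch on the plate's top edge.

Emit:
move_arm --rows '[[[0,0,0.001,0],[0,0,0,0],[0,0,0,0]]]'

```text
clock: 22.9
eef_pos: [596.2, -173.4, 179.3]
tool_rot: [-0.0, -0.105, 0.994, 0.0]
wrist_force: [-0.6, -0.1, -4.0]
width: 0.151
grasp_force: 60.5
```

Emit:
move_arm --rows '[[[0,0,0.001,0],[0,0,0,0],[0,0,0,0]]]'

```text
clock: 23.2
eef_pos: [596.2, -173.4, 178.3]
tool_rot: [-0.0, -0.105, 0.994, 0.0]
wrist_force: [0.3, 0.3, -3.6]
width: 0.151
grasp_force: 60.5
```

Emit:
move_arm --rows '[[[0,0,0.001,0],[0,0,0,0],[0,0,0,0]]]'

```text
clock: 23.5
eef_pos: [596.2, -173.4, 177.3]
tool_rot: [-0.0, -0.105, 0.994, 0.0]
wrist_force: [0.5, 0.6, -4.4]
width: 0.154
grasp_force: 60.5
```

Emit:
move_arm --rows '[[[0,0,0.001,0],[0,0,0,0],[0,0,0,0]]]'

```text
clock: 23.8
eef_pos: [596.2, -173.4, 176.3]
tool_rot: [-0.0, -0.105, 0.994, 0.0]
wrist_force: [-0.9, 0.3, -3.7]
width: 0.151
grasp_force: 60.5
```

Emit:
move_arm --rows '[[[0,0,0.001,0],[0,0,0,0],[0,0,0,0]]]'

```text
clock: 24.1
eef_pos: [596.2, -173.4, 175.3]
tool_rot: [-0.0, -0.105, 0.994, -0.0]
wrist_force: [0.3, 0.8, -4.0]
width: 0.152
grasp_force: 60.5
```

Emit:
move_arm --rows '[[[0,0,0.001,0],[0,0,0,0],[0,0,0,0]]]'

```text
clock: 24.4
eef_pos: [596.2, -173.4, 174.3]
tool_rot: [-0.0, -0.105, 0.994, 0.0]
wrist_force: [-0.1, 0.1, -3.3]
width: 0.152
grasp_force: 60.5
```

Emit:
move_arm --rows '[[[0,0,0.001,0],[0,0,0,0],[0,0,0,0]]]'

```text
clock: 24.7
eef_pos: [596.2, -173.4, 173.3]
tool_rot: [-0.0, -0.105, 0.994, 0.0]
wrist_force: [0.3, 0.2, -4.2]
width: 0.15
grasp_force: 60.5
```

Emit:
move_arm --rows '[[[0,0,0.001,0],[0,0,0,0],[0,0,0,0]]]'

```text
clock: 25.0
eef_pos: [596.2, -173.4, 172.3]
tool_rot: [-0.0, -0.105, 0.994, 0.0]
wrist_force: [0.3, -0.0, -4.3]
width: 0.146
grasp_force: 60.5
```

Emit:
move_arm --rows '[[[0,0,0.001,0],[0,0,0,0],[0,0,0,0]]]'

```text
clock: 25.3
eef_pos: [596.2, -173.4, 171.3]
tool_rot: [-0.0, -0.105, 0.994, -0.0]
wrist_force: [-0.6, -0.7, -3.1]
width: 0.154
grasp_force: 60.5
```

Emit:
move_arm --rows '[[[0,0,0.001,0],[0,0,0,0],[0,0,0,0]]]'

```text
clock: 25.6
eef_pos: [596.2, -173.4, 170.3]
tool_rot: [-0.0, -0.105, 0.994, 0.0]
wrist_force: [0.3, 0.9, -3.8]
width: 0.149
grasp_force: 60.5
```

Emit:
move_arm --rows '[[[0,0,0.001,0],[0,0,0,0],[0,0,0,0]]]'

```text
clock: 25.9
eef_pos: [596.2, -173.4, 169.3]
tool_rot: [-0.0, -0.105, 0.994, 0.0]
wrist_force: [-0.5, -0.3, -4.2]
width: 0.147
grasp_force: 60.5
```

Emit:
move_arm --rows '[[[0,0,0.001,0],[0,0,0,0],[0,0,0,0]]]'

```text
clock: 26.2
eef_pos: [596.2, -173.4, 168.3]
tool_rot: [-0.0, -0.105, 0.994, 0.0]
wrist_force: [0.1, 0.2, -3.4]
width: 0.153
grasp_force: 60.5
```

Emit:
move_arm --rows '[[[0,0,0.001,0],[0,0,0,0],[0,0,0,0]]]'

```text
clock: 26.5
eef_pos: [596.2, -173.4, 167.3]
tool_rot: [-0.0, -0.105, 0.994, 0.0]
wrist_force: [1.1, 0.5, -4.5]
width: 0.154
grasp_force: 60.5
```

Emit:
move_arm --rows '[[[0,0,0.001,0],[0,0,0,0],[0,0,0,0]]]'

```text
clock: 26.8
eef_pos: [596.2, -173.4, 166.3]
tool_rot: [-0.0, -0.105, 0.994, 0.0]
wrist_force: [0.1, 0.1, -3.2]
width: 0.152
grasp_force: 60.5
```

Emit:
move_arm --rows '[[[0,0,0.001,0],[0,0,0,0],[0,0,0,0]]]'

```text
clock: 27.1
eef_pos: [596.3, -173.4, 165.3]
tool_rot: [0.0, -0.105, 0.994, -0.0]
wrist_force: [0.5, 0.6, -4.1]
width: 0.155
grasp_force: 60.5
```

```bash
python3 -c "
from h import *
F=[];I=[]
for i in range(4):
    s=snapshot(['side','top'][i%2]);st=read_state();F.append(np.r_[st['eef_pos'],st['wrist_force'],st['wrist_torque']]); u,v=[(285,190),(280,130)][i%2]; I.append(cv2.resize(s['img'][v:v+70,u:u+75],(400,373),interpolation=2))
print(np.mean(F,0).round(2),st['clock'])
cv2.imwrite('pics/f.png',np.hstack(I[:2]))"
```

```text
[ 5.9622e+02 -1.7341e+02  1.6533e+02  1.8000e-01 -2.0000e-01 -3.8400e+00
 -6.0000e-02  1.0000e-02  3.0000e-02] 27.3
```

View pics/f.png

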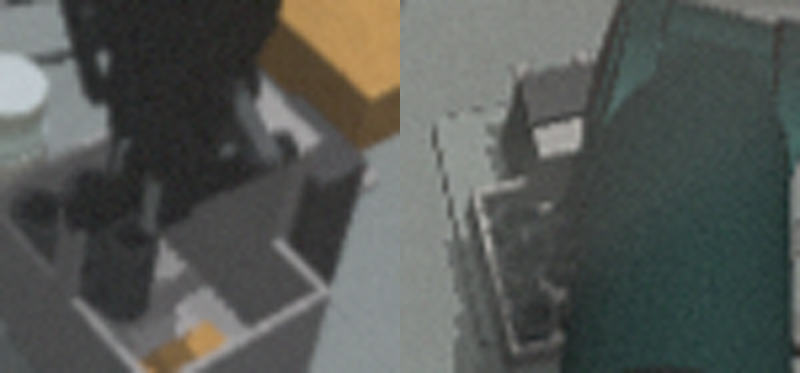

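The lip now covers the plate in the top view, with its left end at (535,140), exactly where the plate's end was, so it is well centred. No plate shows behind it. I'll keep lowering.

Emit:
move_arm --rows '[[[0,0,0.001,0],[0,0,0,0],[0,0,0,0]]]'

```text
clock: 27.6
eef_pos: [596.3, -173.4, 164.6]
tool_rot: [0.0, -0.105, 0.994, -0.0]
wrist_force: [-0.3, -0.3, -1.1]
width: 0.151
grasp_force: 60.9
```

Emit:
move_arm --rows '[[[0,0,0.001,0],[0,0,0,0],[0,0,0,0]]]'

```text
clock: 27.9
eef_pos: [596.4, -173.5, 163.8]
tool_rot: [0.0, -0.105, 0.994, -0.0]
wrist_force: [-2.0, 0.6, 2.5]
width: 0.152
grasp_force: 61.4
```

The plate is carrying the tote: contact came at TCP z of about 165. I'll ease the load slightly and bring the back against the plate before letting go.

Emit:
move_arm --rows '[[[0,0,-0.0005,0],[0,0,0,0],[-0.0005,0,0,0],[-0.0005,0,0,0],[0,0,0,0],[0,0,0,0]]]'

```text
clock: 28.5
eef_pos: [596.4, -173.4, 163.7]
tool_rot: [-0.001, -0.105, 0.994, 0.0]
wrist_force: [-4.6, -0.3, 4.4]
width: 0.153
grasp_force: 61.5
```

```bash
python3 -c "
from h import *
F=[]
for i in range(4):
    snapshot('top');st=read_state();F.append(np.r_[st['eef_pos'],st['wrist_force'],st['wrist_torque']])
print(np.mean(F,0).round(2),st['clock'])"
```

```text
[ 5.9644e+02 -1.7341e+02  1.6371e+02 -4.6500e+00  1.0000e-02  3.3000e+00
  4.0000e-02  6.3000e-01  6.0000e-02] 28.7
```

Emit:
move_arm --rows '[[[0.0005,0,-0.0004,0],[0.0003,0,-0.0004,0],[0,0,0,0],[0,0,0,0],[0,0,0,0]]]'

```text
clock: 29.2
eef_pos: [596.7, -173.3, 164.5]
tool_rot: [0.0, -0.105, 0.994, -0.0]
wrist_force: [-0.3, -0.9, -0.7]
width: 0.152
grasp_force: 61.0
```

```bash
python3 -c "
from h import *
F=[]
for i in range(4):
    snapshot('top');st=read_state();F.append(np.r_[st['eef_pos'],st['wrist_force'],st['wrist_torque']])
print(np.mean(F,0).round(2),st['clock'],st['width'])"
```

```text
[ 5.9673e+02 -1.7333e+02  1.6453e+02 -1.3400e+00 -6.1000e-01 -9.1000e-01
 -4.0000e-02  1.5000e-01 -0.0000e+00] 29.4 0.15259488699279022
```

Emit:
move_arm --rows '[[[0,0,0.0001,0],[0,0,0,0],[0,0,0,0]]]' --gripper 0.155

```text
clock: 29.7
eef_pos: [596.7, -173.3, 164.5]
tool_rot: [0.0, -0.105, 0.994, -0.0]
wrist_force: [-0.0, -0.7, -0.9]
width: 0.159
grasp_force: 35.7
```

Emit:
move_arm --rows '[[[0,0,0,0],[0,0,0,0],[0,0,0,0]]]' --gripper 0.16

```text
clock: 30.0
eef_pos: [596.7, -173.3, 164.6]
tool_rot: [0.0, -0.105, 0.994, -0.0]
wrist_force: [-0.9, -0.3, -1.3]
width: 0.161
grasp_force: 15.7
```

Emit:
move_arm --rows '[[[0,0,0,0],[0,0,0,0],[0,0,0,0]]]' --gripper 0.17

```text
clock: 30.3
eef_pos: [596.6, -173.0, 164.7]
tool_rot: [0.0, -0.105, 0.994, 0.0]
wrist_force: [-1.0, 1.2, 0.2]
width: 0.17
grasp_force: 0.4
```

Emit:
move_arm --rows '[[[0,0,0,0],[0,0,0,0],[0,0,0,0]]]' --gripper 0.18

```text
clock: 30.6
eef_pos: [596.7, -173.2, 164.6]
tool_rot: [0.0, -0.105, 0.994, 0.0]
wrist_force: [-0.5, 1.0, 0.2]
width: 0.182
grasp_force: 0.4
```

Emit:
move_arm --rows '[[[0,0,0,0],[0,0,0,0],[0,0,0,0]]]' --gripper 0.21

```text
clock: 30.9
eef_pos: [596.4, -173.6, 164.5]
tool_rot: [0.0, -0.105, 0.994, -0.0]
wrist_force: [0.1, -0.6, 0.1]
width: 0.211
grasp_force: 0.0
```

Emit:
move_arm --rows '[[[0,0,0,0],[0,0,0,0],[0,0,0,0]]]' --gripper 0.27

```text
clock: 31.2
eef_pos: [596.4, -173.4, 164.6]
tool_rot: [0.0, -0.105, 0.994, -0.0]
wrist_force: [-0.1, -0.2, 1.3]
width: 0.271
grasp_force: 0.0
```

```bash
python3 - <<'E'
from h import *
st,s=wsnap();print(st["clock"],st["eef_pos"].round(1) if hasattr(st["eef_pos"],"round") else st["eef_pos"],np.round(st["wrist_force"],1),st["width"])
cv2.imwrite("pics/w4.png",s["img"])
for l,z in[("tote_grip",182),("tote_lip",190)]:
    print(l,[(np.round(d["uv"]).tolist(),round(d["p"],2),onz(s,d["uv"],z).round(1).tolist()) for d in pinpoint(l,"wrist")[:2]])
E
```

```text
31.2 [ 596.4 -173.4  164.6] [-0.1 -0.2  1.3] 0.2705268151417809
tote_grip [([257.0, 259.0], 0.62, [596.9, -174.3, 182.0])]
tote_lip []
```

View pics/w4.png

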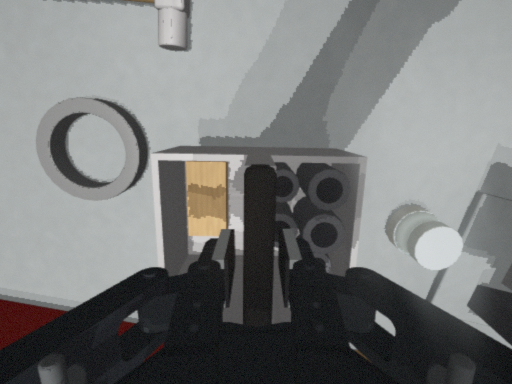

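The tote hangs level with a gap on both sides of the bar (column 260). I'll open wider and retreat straight up.

Emit:
move_arm --rows '[[[0,0,0,0],[0,0,0,0],[0,0,0,0],[0,0,0,0]]]' --gripper 0.6

```text
clock: 31.75
eef_pos: [596.4, -173.3, 164.5]
tool_rot: [0.0, -0.105, 0.994, 0.0]
wrist_force: [-0.2, 0.1, -0.2]
width: 0.6
grasp_force: 0.0
```

Emit:
move_arm --rows '[[[0,0,-0.005,0],[0,0,-0.015,0],[0,0,-0.03,0],[0,0,-0.04,0],[0,0,-0.04,0],[0,0,-0.02,0],[0,0,0,0],[0,0,0,0]]]'

```text
clock: 32.55
eef_pos: [596.3, -173.4, 315.5]
tool_rot: [0.001, -0.105, 0.994, -0.0]
wrist_force: [-0.6, -0.3, 0.0]
width: 0.601
grasp_force: 0.0
```

Emit:
move_arm --rows '[[[0.03,0,0,0],[0.04,0,0,0],[0.04,0,0,0],[0.04,0,0,0],[0,0,0,0],[0,0,0,0]]]'

```text
clock: 33.15
eef_pos: [448.2, -204.6, 313.6]
tool_rot: [-0.001, -0.104, 0.995, 0.001]
wrist_force: [0.4, 1.0, 0.7]
width: 0.603
grasp_force: 0.0
```

```bash
python3 - <<'E'
from h import *
st=read_state();print(st["clock"],np.round(st["eef_pos"],1),np.round(st["wrist_force"],1))
I=[];rs={}
for n,(u,v,w,h) in(("side",(270,180,100,93)),("top",(270,125,100,93))):
    s=snapshot(n); I.append(cv2.resize(s["img"][v:v+h,u:u+w],(400,373),interpolation=2))
    for l,z in(("tote_grip",182),("tote_lip",190)):
        for d in pinpoint(l,n)[:1]: rs.setdefault(l,[]).append(ray(s,d["uv"]));print(n,l,round(d["p"],2),onz(s,d["uv"],z).round(1).tolist())
for l in rs: print(l,tri(rs[l]))
cv2.imwrite("pics/g.png",np.hstack(I))
E
```

```text
33.15 [ 448.2 -204.6  313.6] [0.4 1.  0.7]
side tote_grip 0.89 [588.8, -175.6, 182.0]
side tote_lip 0.72 [646.5, -164.6, 190.0]
top tote_grip 0.63 [593.8, -175.8, 182.0]
top tote_lip 0.68 [651.1, -165.2, 190.0]
tote_grip (array([ 591.67498891, -175.2085971 ,  181.06425463]), [2.3378379415918804, 2.3378379415920083])
tote_lip (array([ 649.10393913, -164.52841172,  189.54273188]), [2.1691528528892, 2.1691528528895363])
```

View pics/g.png

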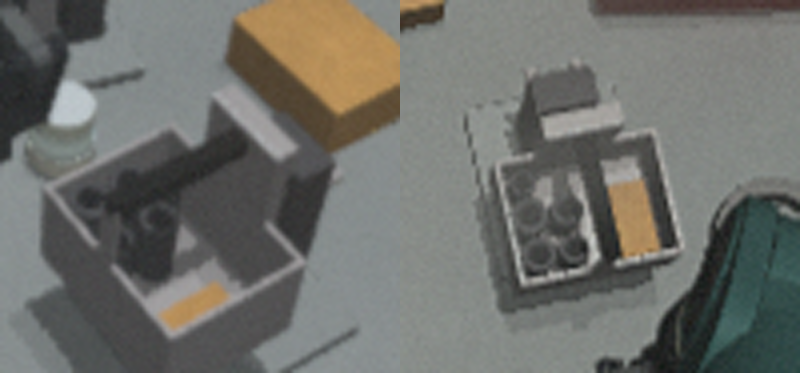

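In both views the tote hangs upright and square, with the lip over the plate. The gripper is clear of everything.

```bash
python3 -c "
from station import *
print(hand_in())"
```

```text
the job is handed in; nothing more can be done
None
```

I hung the tote on the empty stand, released it slowly, backed the arm clear and handed the job in at about 33 s. The last pictures show it level, square and roughly centred on the plate. The plate sat about 9 mm low, so the height margin is only about 2 mm, and hand-in returned no verdict.

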